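# Empty a dry-block incubator and rock its stuck tube block out of the well

## Robot

A 6-joint arm with a two-finger parallel gripper is mounted at the origin on a cart in front of the work surface, level with it; the furniture and walls round the work are solid. World frame = base frame: x ahead of the robot, y to its left, z up, the work surface at z = 0. Lengths are in mm, angles in rad, forces in N, time in s.
With the tool pointing down it reaches from about 325 to 875 mm from the base axis. Payload 4.4 kg.
Tool frame: the origin (TCP) lies on the centre line of the jaws, within the pads' length; the fingertips stand ahead of it and the grasp point (between the pads) lies 6 mm ahead of it (ctrl.tcp_to_tips is the z of the fingertips in the tool frame, in mm); z points along the fingers, y is the line along which they close (so a half turn about z gives the same grasp; the last joint's range is limited). The gripper opens to 85 mm and grips with 20 to 120 N. Pads are 22 mm wide; open, the fingers measure 114 mm over their backs; the gripper's body (76 mm by 85 mm) begins 54 mm behind the grasp point. The pads swing forward as they close: fully open they stand 13 mm farther back than shut.
Start: joints at [-1.28, 0.207, 1.542, -0, 1.393, -0.15], TCP at [245.32, -520.044, 256.282] pointing down, gripper open.
Joint ranges: [-2.73, 2.73], [-0.86, 2.22], [0.23, 2.46], [-1.11, 4.25], [0.08, 2.63], [-2.82, 2.82]. Speed limits (rad/s): [2.79, 2.79, 3.14, 3.14, 3.14, 3.14].

## Interface

Orientations are given as a 3x3 rotation matrix whose columns are the frame's x, y, z axes.
In Python, from plant import ctrl, sensors, optics gives the robot as it stands. Calls block until the motion is done:
- ctrl.move_ptp(position, orientation): joint-space move of the TCP to a pose.
- ctrl.move_l(position, rot=None, vel=150, threshold=None): straight line of the TCP; rot=None keeps the orientation; vel is the mean speed in mm/s. With threshold (N) it stops when the force on the tool has changed by that much, and returns True; else False.
- ctrl.set_joints(angles): joint-space move.
- ctrl.gripper_to(opening, force=None): finger opening in mm; force is the grip in N (None keeps the last); returns when the fingers have stopped.
- ctrl.hold(seconds).
- ctrl.solve_ik(position, orientation): joint angles nearest the present ones, or None.
- sensors.read_state(): the state.
- optics.grab_frame(name): name is "scene" or "top"; returns (picture, depth): 420x560x3 uint8, red, green, blue; 420x560 float32, mm along the optical axis (not along the pixel's ray), 0 where there is no reading.
- optics.camera_params(name): a dict with "mtx" (3x3 intrinsics, pixels), "R" (3x3) and "t" (3): a world point X has camera coordinates R X + t. Camera axes: x right, y down, z forward; pixel columns grow to the right and rows downward; lengths in mm; the calibration is good to about 2 mm. A picture is of the moment at which its call begins. camera_params takes no time and is no camera call.
A pose or a line that the arm cannot do raises ctrl.MotionError and nothing moves.
- ctrl.finish_job(): hands the job in; it is judged then, once.
The state is a dict: "t": time; "q": joint angles; "qvel": joint speeds; "tau": joint torques, N m; "eef_pos": TCP position; "eef_rot": TCP orientation; "force": force on the tool from outside, world axes, zero at the start; "wrist_torque": the same for the moment, N m; "grip_width": finger opening in mm; "grasp_force": force on a finger pad.
Only numpy, scipy, OpenCV 4.12 (cv2) and the standard library are available. Lean on these libraries where they do the work, as an engineer would, in place of code of your own. Each camera call takes 0.05 s, during which the arm holds its last target. There are 200 camera calls.

## Task

Take the red-stoppered sample tube out of the metal block of the dry-block incubator and stand it in a free hole of the blue rack. The block itself is held tight in its well by a sprung catch at each end: grip it by its black lifting knob and rock it from side to side along its length until first one end and then the other has come up, then lift it out and finish while still holding it, about level and still, over its well and a couple of centimetres clear of the rim. Leave everything else standing where it is.

Things in the scene. Friction and masses are not known exactly. Their poses are not given: they have to be found in the camera images.
- incubator: White dry-block incubator fixed on the bench, 104 x 160 x 80 mm, sloping control panel 36 mm further on its -x side. Origin: on the bench below the centre of the well; x away from the panel, y along the well, z up. The well is 60 mm (x) by 102 mm (y), flat floor at z = 58 mm, rim at z = 80 mm. A sprung catch roller in each end wall holds that end of the block down.
- block: Aluminium tube block, 58 x 100 x 45 mm, 0.45 kg, seated in the well, axes as the incubator's. Origin: centre of its underside; y along its length, z up. Round tube wells 15 mm wide, 35 mm deep at x = +-15, y = +-13.5 and +-35 mm. A bead at the foot of each end sits under that end's roller. Freeing one end takes about 20 N there, both at once over 40 N. With both ends up it lifts out freely.
- knob (a point): Centre of the black ball (25 mm) on the 8 mm lifting stem, 115 mm above the block's underside on its z axis; the stem is bare for 52 mm below the ball. Moved towards one end on an arc about that end's lower edge (12 to 15 mm along y, 5 mm up) it tips the block about that edge, so that the other end rises; this takes about 20 N. Gripped by the ball, the block can tip under the fingers.
- end_left (a point): Middle of the lower edge of the block's +y end (block frame 0, 50, 0 mm); level with the well floor when seated. It snaps past its roller when it has risen about 8 mm; the roller then carries it about 10 mm above the floor and it stays up under the block's weight.
- end_right (a point): The same for the -y end (block frame 0, -50, 0 mm); both ends behave alike. This end faces the analyser, whose side wall stands at world y = 0.04 m, up to z = 0.27 m; on the other side the monitor's screen hangs with its near edge at world x = 0.60, y = 0.31 m, from z = 0.16 m upward, and runs on to the left at x = 0.50 to 0.60 m. Keep the gripper's body and wrist clear of both.
- sample_tube: Sample tube with a red stopper, 100 mm long, glass 12.8 mm in diameter, stopper 15.8 mm in diameter from 84 to 100 mm above its lower end. Origin: centre of its lower end, z towards the stopper. It stands loose in the block's tube well at block x = -15, y = -35 mm, lower end 10 mm above the block's underside; grasp the stopper.
- rack: Blue tube rack, loose, 51 (x) x 119 (y) x 66 mm. Origin: centre of its underside, z up. Two rows of five square holes, 15 mm wide, at x = +-9.5, y = -39, -19.5, 0, 19.5, 39 mm; a tube goes down to the rack floor, 5 mm above the underside. Upper plate at z = 54 to 58 mm, end plates 66 mm high. Holes (-9.5, 39) and (9.5, -39) hold other tubes, the rest are free.
- tube_yellow: Yellow-stoppered tube of the same size, standing in the rack's hole (-9.5, 39). Leave it.
- tube_green: Green-stoppered tube of the same size, standing in the rack's hole (9.5, -39). Leave it.
- reagent_red: White reagent bottle with a red cap, 60 mm in diameter, 105 mm high. Bystander.
- reagent_blue: White reagent bottle with a blue cap, 68 mm in diameter, 120 mm high. Bystander.
- reagent_amber: Amber bottle with a black cap, 48 mm in diameter, 78 mm high. Bystander.

How it is judged:
By the outcome, as a careful person would: the job done as asked, in the order asked, and still so for the second after the job is handed in, while the arm keeps its last pose, push and grip.
It also fails if it takes over 61 s, if anything falls off the work surface, if the arm or the gripper's body presses on something with over 40 N, if the wrist force passes 120 N, or if a joint passes its speed limit or range.

## Working session

There is one attempt and no reset: what is moved stays moved. The work goes in short steps, each a Python script; the robot and the scene stay as the last script left them, time stands still between calls to the robot, and variables do not carry over. Pictures are saved under pics/ and viewed, at most 10 in all, crops included, and the job is handed in when it is done.

```bash
mkdir -p pics; ls; python3 - <<'E'
from plant import ctrl,sensors,optics
import cv2,numpy as np
for n in ("scene","top"):
    p,d=optics.grab_frame(n); cv2.imwrite(f"pics/{n}0.png",p[:,:,::-1]); np.save(f"pics/{n}0_d.npy",d); np.save(f"pics/{n}0_p.npy",p)
    c=optics.camera_params(n); print(n,c["mtx"].round(1).tolist(),(-c["R"].T@c["t"]).round(0),c["R"].round(2).tolist())
s=sensors.read_state(); print(ctrl.tcp_to_tips,s["eef_rot"].round(3).tolist(),s["t"])
E
```

```text
pics
scene [[546.2, 0.0, 272.6], [0.0, 546.2, 218.2], [0.0, 0.0, 1.0]] [-117. 1047.  576.] [[-0.76, -0.64, -0.02], [-0.25, 0.32, -0.91], [0.6, -0.69, -0.41]]
top [[396.5, 0.0, 273.2], [0.0, 396.5, 211.3], [0.0, 0.0, 1.0]] [399. 297. 962.] [[-0.05, -1.0, -0.0], [-0.98, 0.05, -0.2], [0.2, -0.0, -0.98]]
25.0 [[0.904, 0.427, -0.001], [0.427, -0.904, 0.002], [0.0, -0.002, -1.0]] 0.1
```

View pics/scene0.png

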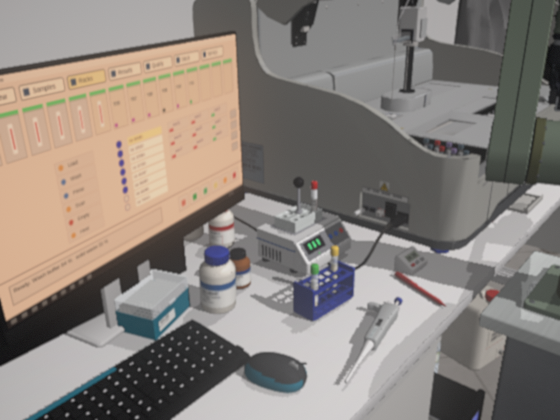

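View pics/top0.png

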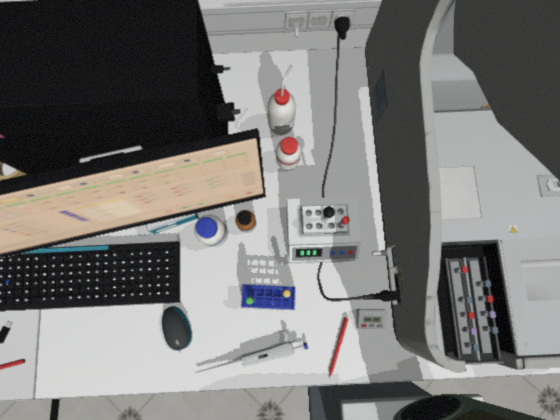

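Scene view: knob at about (298,183), red stopper (314,186), rack about (323,290). Top view: knob about (329,212), red stopper (345,220), rack about (268,296) with green (250,300) and yellow (287,294).

```bash
cat > h.py <<'E'
import numpy as np,cv2
from plant import ctrl,sensors,optics
P={n:optics.camera_params(n) for n in("scene","top")}
def ray(n,uv):
    c=P[n]; d=c["R"].T@np.linalg.solve(c["mtx"],[uv[0],uv[1],1.]); return -c["R"].T@c["t"],d/np.linalg.norm(d)
def onz(n,uv,z):
    o,d=ray(n,uv); return o+d*(z-o[2])/d[2]
def tri(a,b):
    (o,d),(p,e)=ray("scene",a),ray("top",b)
    s=np.linalg.lstsq(np.c_[d,-e],p-o,rcond=None)[0]; x,y=o+d*s[0],p+e*s[1]
    return (x+y)/2,np.linalg.norm(x-y)
def blob(img,lo,hi,box):
    """largest HSV blob inside box (u0,v0,u1,v1): centroid, area, contour"""
    u0,v0,u1,v1=box; h=cv2.cvtColor(img[v0:v1,u0:u1].copy(),cv2.COLOR_RGB2HSV)
    m=cv2.inRange(h,lo,hi)
    if lo[0]==0 and hi[0]==8: m|=cv2.inRange(h,(172,)+tuple(lo[1:]),(180,)+tuple(hi[1:]))
    cs=cv2.findContours(m,cv2.RETR_EXTERNAL,cv2.CHAIN_APPROX_NONE)[0]
    if not cs: return None,0,None
    c=max(cs,key=cv2.contourArea)+np.array([u0,v0]); M=cv2.moments(c)
    if M["m00"]==0: return c.reshape(-1,2).mean(0),len(c),c
    return np.array([M["m10"],M["m01"]])/M["m00"],M["m00"],c
E
python3 - <<'E'
from h import *
np.set_printoptions(precision=1,suppress=True)
S=np.load("pics/scene0_p.npy");T=np.load("pics/top0_p.npy")
C={"red":((0,120,80),(8,255,255),(300,175,330,195),(335,210,355,230)),
"green":((45,80,60),(80,255,255),(305,255,322,280),(240,290,260,310)),
"yellow":((18,90,90),(35,255,255),(325,240,345,262),(278,285,296,302)),
"ball":((0,0,0),(180,255,60),(288,173,309,193),(318,203,338,222))}
for k,(lo,hi,bs,bt) in C.items():
    a=blob(S,lo,hi,bs);b=blob(T,lo,hi,bt)
    print(k,a[:2],b[:2],[cv2.boundingRect(q[2]) for q in(a,b) if q[2] is not None], tri(a[0],b[0]) if a[1] and b[1] else None)
b=blob(T,(108,100,40),(130,255,255),(230,275,305,320));r=cv2.minAreaRect(b[2]);print("rack",b[:2],[onz("top",p,58) for p in cv2.boxPoints(r)])
r=T[195:325,225:370];cv2.imwrite("pics/crop_top.png",cv2.resize(r,None,fx=4.4,fy=4.4,interpolation=cv2.INTER_CUBIC)[:,:,::-1])
r=S[165:325,245:385];cv2.imwrite("pics/crop_sc.png",cv2.resize(r,None,fx=3.7,fy=3.7,interpolation=cv2.INTER_CUBIC)[:,:,::-1])
E
```

```text
red (array([314.2, 184.4]), 28.0) (array([345., 220.]), 31.0) [(312, 181, 6, 8), (342, 217, 7, 7)] (array([537.8, 146.6, 160.6]), np.float64(0.9326599603416765))
green (array([314.7, 268.7]), 45.5) (array([249.2, 300.1]), 31.5) [(312, 264, 7, 10), (246, 297, 7, 7)] (array([385.4, 352.6,  96. ]), np.float64(1.3192769149398316))
yellow (array([334.9, 250.2]), 54.5) (array([286. , 293.1]), 29.0) [(331, 245, 8, 11), (283, 290, 7, 7)] (array([396.3, 273.4,  97.4]), np.float64(1.8049332885354248))
ball (array([298., 182.]), 56.5) (array([328.3, 211.7]), 71.0) [(294, 178, 9, 9), (324, 207, 10, 10)] (array([554.6, 181.4, 172.7]), np.float64(0.39128201048801753))
rack (array([267.9, 296.4]), 1091.5) [array([373.3, 373.8,  58. ]), array([421.7, 369.7,  58. ]), array([410.2, 252.7,  58. ]), array([361.9, 258.1,  58. ])]
```

View pics/crop_top.png

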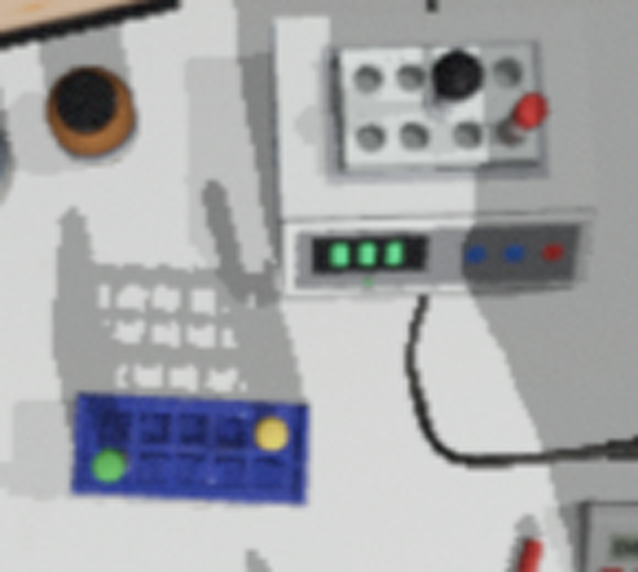

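View pics/crop_sc.png

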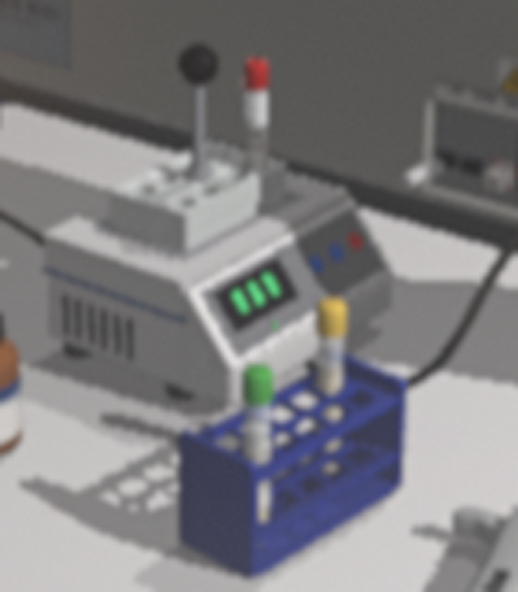

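Crop top: block holes visible around (368–508, 72–137), red stopper (528,110), rack axis-aligned with small yaw; the crop of the scene confirms the tube and knob are upright. Heights check against the given sizes (stoppers 97/160, ball 173).

```bash
python3 - <<'E'
from h import *
np.set_printoptions(precision=1,suppress=True)
px=np.array([(368,79),(412,77),(508,72),(371,137),(413,135),(468,133)])/4.4+[225,195]
bl=np.array([(15,35),(15,13.5),(15,-35),(-15,35),(-15,13.5),(-15,-13.5)])
W=np.array([onz("top",p,103)[:2] for p in px])
A=cv2.estimateAffinePartial2D(bl.astype(np.float32),W.astype(np.float32))[0]
print("block",A[:,2],"yaw",np.degrees(np.arctan2(A[1,0],A[0,0])),"scale",np.hypot(*A[:,0]))
# obstacle cloud: tall stuff, min x by y-band and z-band
X=[]
for n in("scene","top"):
    d=np.load(f"pics/{n}0_d.npy");v,u=np.nonzero(d>0);c=P[n]
    k=np.linalg.solve(c["mtx"],np.c_[u,v,np.ones(len(u))].T)*d[v,u];X.append((c["R"].T@(k-np.array(c["t"])[:,None])).T)
X=np.vstack(X)
for y0 in range(-700,150,100):
    print(y0,[(z,X[m][:,0].min().round() if (m:=(X[:,1]>=y0)&(X[:,1]<y0+100)&(X[:,2]>z)&(X[:,2]<z+100)&(X[:,0]>100)).sum()>5 else None) for z in(50,150,250,350,450)])
q0=sensors.read_state()["q"]
for sgn in(1,-1):
    y=sgn*np.array(A[:,0]/np.hypot(*A[:,0]));R=np.c_[[-y[1]*-1*-1 if 0 else -y[1],y[0],0],[y[0],y[1],0],[0,0,-1]]
    print(np.linalg.det(R),[ctrl.solve_ik(np.array(p,float),R) for p in((538,147,166),(555,181,179),(381,314,110),(538,147,280))])
E
```

```text
block [552.9 180. ] yaw -0.4923993086018637 scale 1.0011485637148763
-700 [(50, None), (150, np.float64(250.0)), (250, np.float64(731.0)), (350, np.float64(793.0)), (450, np.float64(756.0))]
-600 [(50, None), (150, np.float64(249.0)), (250, np.float64(249.0)), (350, np.float64(253.0)), (450, np.float64(270.0))]
-500 [(50, np.float64(251.0)), (150, np.float64(223.0)), (250, np.float64(222.0)), (350, np.float64(245.0)), (450, np.float64(263.0))]
-400 [(50, np.float64(248.0)), (150, np.float64(331.0)), (250, np.float64(551.0)), (350, np.float64(565.0)), (450, np.float64(567.0))]
-300 [(50, np.float64(248.0)), (150, np.float64(269.0)), (250, np.float64(572.0)), (350, np.float64(562.0)), (450, np.float64(574.0))]
-200 [(50, np.float64(248.0)), (150, np.float64(249.0)), (250, np.float64(726.0)), (350, np.float64(768.0)), (450, np.float64(747.0))]
-100 [(50, np.float64(248.0)), (150, np.float64(244.0)), (250, np.float64(224.0)), (350, np.float64(224.0)), (450, np.float64(794.0))]
0 [(50, np.float64(250.0)), (150, np.float64(100.0)), (250, np.float64(100.0)), (350, np.float64(131.0)), (450, np.float64(138.0))]
100 [(50, np.float64(373.0)), (150, np.float64(153.0)), (250, np.float64(112.0)), (350, np.float64(158.0)), (450, np.float64(1045.0))]
0.9999999999999999 [array([ 0.1,  0.3,  1.7, -0. ,  1.2,  0.1]), array([ 0.2,  0.3,  1.6, -0. ,  1.2,  0.2]), array([ 0.5,  0.2,  1.9, -0. ,  1.1,  0.5]), array([ 0.1,  0.2,  1.6, -0. ,  1.4,  0.1])]
0.9999999999999999 [None, None, array([ 0.5,  0.2,  1.9, -0. ,  1.1, -2.6]), None]
```

```bash
cat >> h.py <<'E'
YAW=np.radians(-0.5)
def Rz(a=YAW):
    c,s=np.cos(a),np.sin(a); return np.array([[-s,c,0],[c,s,0],[0,0,-1.]])  # closes along incubator x
def st(tag=""):
    s=sensors.read_state(); print(tag,"t",round(s["t"],2),"pos",s["eef_pos"].round(1),"F",s["force"].round(1),"w",round(s["grip_width"],1),"gf",round(float(np.max(s["grasp_force"])),1)); return s
def save(n,name):
    p,d=optics.grab_frame(n); cv2.imwrite(f"pics/{name}.png",p[:,:,::-1]); np.save(f"pics/{name}_p.npy",p); return p
E
python3 - <<'E'
from h import *
R0=sensors.read_state()["eef_rot"]
ctrl.move_l([245,-520,360],vel=300); st("up")
ctrl.move_ptp([140,-400,400],R0); st("retract")
ctrl.move_ptp([420,147,400],Rz()); st("swing")
ctrl.gripper_to(45,30)
ctrl.move_ptp([538,147,230],Rz()); st("above")
print(ctrl.move_l([538,147,168],vel=80,threshold=8)); st("at")
p=save("scene","at_tube")
cv2.imwrite("pics/at_tube_c.png",cv2.resize(p[80:280,230:390],None,fx=3,fy=3)[:,:,::-1])
E
```

```text
up t 0.59 pos [ 245.1 -520.4  361.4] F [-0.7  0.8 -0.4] w 85.6 gf 0.0
retract t 1.29 pos [ 140.2 -400.1  398.8] F [ 0.7  0.5 -0.9] w 85.2 gf 0.0
swing t 3.49 pos [420.3 146.4 399.9] F [ 1.2 -0.5  0.2] w 85.7 gf 0.0
above t 4.81 pos [538.4 147.2 231.2] F [-0.3  0.1 -0.2] w 45.2 gf 0.0
False
at t 5.73 pos [538.5 147.  168.4] F [ 0.4 -0.7  0.3] w 44.9 gf 0.0
```

View pics/at_tube_c.png

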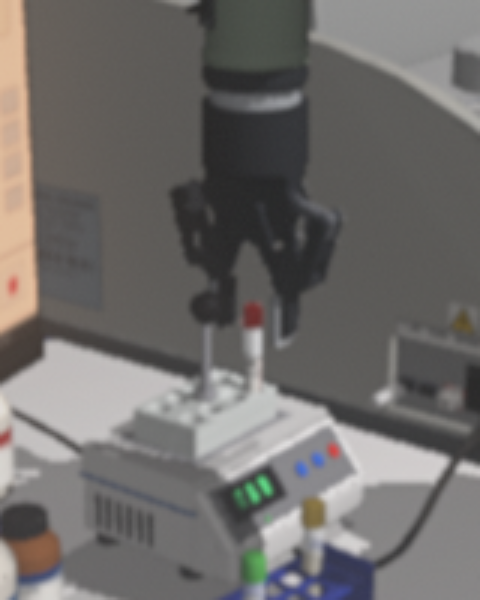

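The fingers straddle the red stopper (crop 253,316), clear of the knob; closing.

```bash
python3 - <<'E'
from h import *
np.set_printoptions(precision=1,suppress=True)
ctrl.gripper_to(10,30); st("grip")
ctrl.move_l([538,147,215],vel=80); st("lift1")
ctrl.move_l([538,147,280],vel=150); st("lift")
a=np.radians(174.2); rk=np.array([391.3,313.3]); h=rk+np.array([[np.cos(a),-np.sin(a)],[np.sin(a),np.cos(a)]])@[9.5,0]; print("hole",h)
Rr=Rz(a-np.pi)
ctrl.move_ptp([440,230,280],Rr)
ctrl.move_l([h[0],h[1],240],vel=200); ctrl.move_l([h[0],h[1],190],vel=120);ctrl.hold(.2); st("over")
S=save("scene","ov_s");T=save("top","ov_t")
print(P["scene"]["R"].shape)
def proj(n,X):
    c=P[n];k=c["mtx"]@(c["R"]@X+c["t"]);return k[:2]/k[2]
for z in(89.6,182):print(z,[proj(n,np.r_[h,z]) for n in("scene","top")])
c=lambda I,u,v,w,hh,f:cv2.resize(I[v:v+hh,u:u+w],None,fx=f,fy=f,interpolation=cv2.INTER_CUBIC)[:,:,::-1]
cv2.imwrite("pics/ov.png",np.hstack([c(S,280,190,80,120,5),c(T,228,240,80,120,5)]))
E
```

```text
grip t 6.16 pos [538.5 147.  168.7] F [-0.  -0.   1.4] w 14.7 gf 29.3
lift1 t 6.9 pos [537.8 147.  214.9] F [ 0.6  0.6 -0.1] w 14.4 gf 29.3
lift t 7.48 pos [537.5 146.9 279.1] F [-0.8  0.4 -0.8] w 14.2 gf 29.3
hole [381.8 314.3]
over t 9.53 pos [382.7 314.6 191.2] F [1.  0.2 0.1] w 14.5 gf 29.3
(3, 3)
89.6 [array([328.2, 264.2]), array([267.5, 301.2])]
182 [array([329.3, 218.2]), array([266.6, 302.2])]
```

View pics/ov.png

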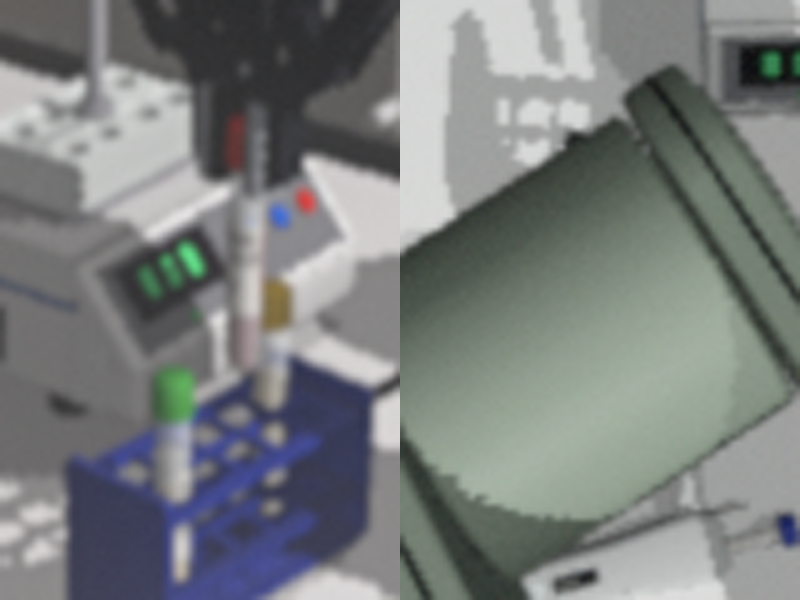

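The tube hangs straight, its lower end at scene pixel about (329,263) against an expected (328,264); the top view is hidden by the arm. Now inserting, with a contact check.

```bash
python3 - <<'E'
from h import *
h=np.array([381.8,314.3]); off=100.5
offs=[(0,0),(1.5,0),(-1.5,0),(0,1.5),(0,-1.5),(1.5,1.5),(-1.5,-1.5),(1.5,-1.5),(-1.5,1.5)]
for o in offs:
    p=h+o
    ctrl.move_l([*p,off+61],vel=60)
    hit=ctrl.move_l([*p,off+40],vel=25,threshold=4)
    s=st(f"{o} {hit}")
    if not hit or s["eef_pos"][2]<off+48: break
    ctrl.move_l([*p,off+62],vel=60)
E
```

```text
(0, 0) False t 11.24 pos [381.9 314.4 140.6] F [-0.7  0.6  0.1] w 14.4 gf 29.3
```

```bash
python3 - <<'E'
from h import *
h=np.array([381.8,314.3])
hit=ctrl.move_l([*h,104],vel=40,threshold=3); s=st(f"down {hit}")
S=save("scene","ins")
cv2.imwrite("pics/ins_c.png",cv2.resize(S[200:340,270:390],None,fx=4,fy=4,interpolation=cv2.INTER_CUBIC)[:,:,::-1])
E
```

```text
down True t 12.05 pos [381.5 314.1 105.6] F [0.4 0.2 3.6] w 14.6 gf 29.6
```

View pics/ins_c.png

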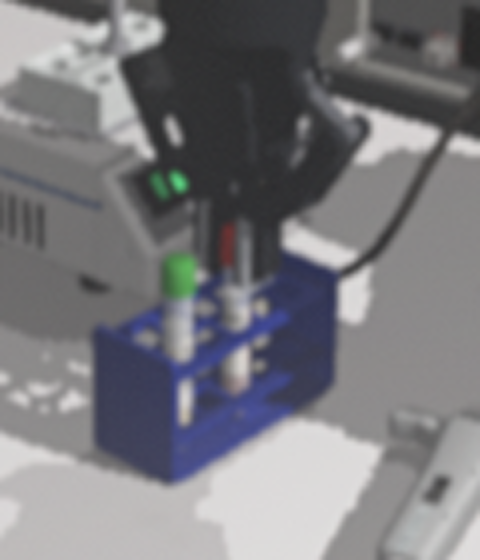

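The red tube stands in the near-row middle hole (crop 235,300) with contact at floor height. Release, then go to the knob.

```bash
python3 - <<'E'
from h import *
np.set_printoptions(precision=1,suppress=True)
h=np.array([381.5,314.1])
ctrl.gripper_to(38,30); st("rel")
ctrl.move_l([*h,180],vel=120); ctrl.move_l([*h,290],vel=250)
ctrl.move_ptp([480,181,280],Rz()); st()
S=save("scene","rel_s");T=save("top","rel_t")
for k,lo,hi,bs in(("ball",(0,0,0),(180,255,60),(288,173,309,193)),("red",(0,120,80),(8,255,255),(315,245,340,275)),("green",(45,80,60),(80,255,255),(305,255,322,280)),("yellow",(18,90,90),(35,255,255),(325,240,345,262))):
    b=blob(S,lo,hi,bs); print(k,b[0],b[1],onz("scene",b[0],173 if k=="ball" else 97))
ctrl.gripper_to(55,20)
ctrl.move_ptp([554,181,235],Rz())
print(ctrl.move_l([554,181,179],vel=100,threshold=8)); st("at")
ctrl.gripper_to(15,20); ctrl.hold(.2); st("grip20")
E
```

```text
rel t 12.45 pos [380.1 313.3 104.5] F [ 0.4 -0.  -0.2] w 37.9 gf 0.0
 t 14.52 pos [478.8 181.2 278.3] F [ 0.1  0.1 -0. ] w 37.9 gf 0.0
ball [297.7 182.3] 46.0 [553.4 183.9 173. ]
red [329.5 260.8] 40.0 [379.7 313.3  97. ]
green [314.5 268.5] 48.0 [384.4 353.4  97. ]
yellow [334.  250.5] 28.0 [396.4 274.5  97. ]
False
at t 16.07 pos [554.3 181.2 179.7] F [-0.6 -0.1  0.6] w 55.1 gf 0.0
grip20 t 16.66 pos [554.6 181.2 180.1] F [-0.2 -0.4  5.2] w 23.2 gf 19.6
```

```bash
cat >> h.py <<'E'
def knob(p0,side,th,th0=0.,dz=0.):
    """TCP for the block tipped by th (knob towards +y positive) about end `side` (+1 left), from th0 at p0"""
    f=lambda t:np.array([-50*side*np.cos(t)+115*np.sin(t),115*np.cos(t)+50*side*np.sin(t)])
    d=f(th)-f(th0); return np.asarray(p0)+[-np.sin(YAW)*d[0],np.cos(YAW)*d[0],d[1]+dz]
E
python3 - <<'E'
from h import *
ctrl.gripper_to(15,115); ctrl.hold(.2); s=st("grip")
p0=np.array([554,181,179.]); 
for th in(.03,.06,.08,.1,.115,.13):
    ctrl.move_l(knob(p0,1,th),vel=20); s=st(f"{th}")
    print("   tq",np.round(s["wrist_torque"],2))
E
```

```text
grip t 17.07 pos [554.8 181.1 180.5] F [-1.1  0.7  6.2] w 20.4 gf 112.2
0.03 t 17.42 pos [554.8 182.9 181.1] F [-0.5 -5.1  4.7] w 20.3 gf 112.4
   tq [-0.85  0.01  0.01]
0.06 t 17.76 pos [554.7 184.1 181.5] F [  0.5 -10.8   2.4] w 20.3 gf 112.7
   tq [-1.84 -0.21  0.08]
0.08 t 18.03 pos [554.7 185.8 181.9] F [  1.4 -11.9   1.1] w 20.7 gf 112.6
   tq [-2.13 -0.28  0.02]
0.1 t 18.31 pos [554.7 188.  182.7] F [  1.5 -12.4   0.8] w 20.3 gf 112.9
   tq [-2.09 -0.24  0.03]
0.115 t 18.56 pos [554.8 192.7 184.5] F [-0.1 -3.8  5.1] w 20.5 gf 113.4
   tq [-1.17  0.12 -0.05]
0.13 t 18.81 pos [554.9 193.8 185.2] F [ 0.5 -7.4  5.5] w 20.3 gf 113.3
   tq [-1.62  0.09 -0.05]
```

The first end snapped past (force 12 → 4 N with a jump of 5 mm). Now the other way.

```bash
python3 - <<'E'
from h import *
p0=np.array([554,181,179.]); p1=knob(p0,1,.1)
ctrl.move_l(p1,vel=20);ctrl.hold(.2);s=st("rest .1"); print("   tq",np.round(s["wrist_torque"],2))
for th in(.07,.04,.02,0.,-.015,-.03):
    ctrl.move_l(knob(p1,-1,th,.1,dz=min(1.5,(.1-th)*20)),vel=20); s=st(f"{th}")
    print("   tq",np.round(s["wrist_torque"],2))
S=save("scene","rock_s"); cv2.imwrite("pics/rock_c.png",cv2.resize(S[150:270,245:355],None,fx=5,fy=5,interpolation=cv2.INTER_CUBIC)[:,:,::-1])
E
```

```text
rest .1 t 19.35 pos [554.9 192.7 184.9] F [-0.7 -2.4  7.6] w 20.2 gf 113.6
   tq [-0.64  0.25 -0.04]
0.07 t 19.7 pos [554.6 190.1 186.2] F [0.7 3.6 3. ] w 20.5 gf 113.1
   tq [ 0.16 -0.26  0.08]
0.04 t 20.05 pos [554.  187.6 187.3] F [ 2.9  8.2 -1.4] w 20.2 gf 113.0
   tq [ 0.82 -0.59  0.12]
0.02 t 20.33 pos [553.9 184.9 188.7] F [ 2.1  5.9 -0.3] w 20.2 gf 113.1
   tq [ 0.66 -0.47  0.12]
0.0 t 20.61 pos [554.  181.2 190.6] F [0.9 1.3 2.1] w 20.3 gf 113.6
   tq [ 0.18 -0.18  0.12]
-0.015 t 20.86 pos [554.  179.8 191.2] F [1.9 2.3 2.6] w 19.9 gf 113.6
   tq [ 0.48 -0.27  0.04]
-0.03 t 21.11 pos [553.9 178.1 191.9] F [0.9 3.  2. ] w 20.4 gf 113.5
   tq [ 0.62 -0.28  0.1 ]
```

View pics/rock_c.png

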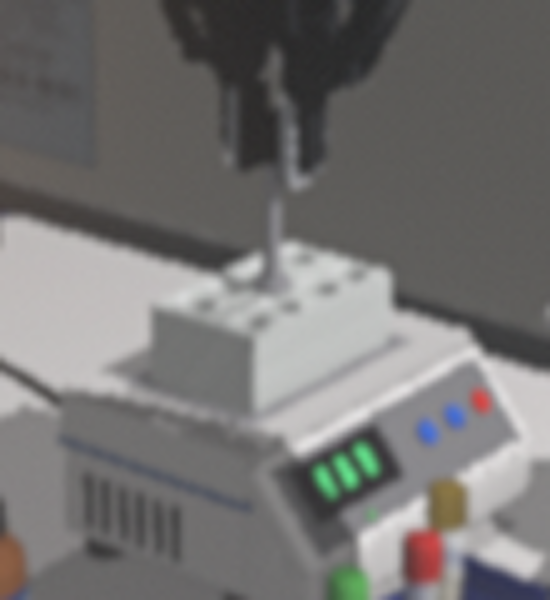

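Both ends are up: the block sits about 10 mm high (front face edges at crop (155,310)–(390,270)), near level. Lift it straight.

```bash
python3 - <<'E'
from h import *
ctrl.move_l([554,181,191],vel=20);ctrl.hold(.2);s=st("level"); print("   tq",np.round(s["wrist_torque"],2))
for z in(194,197,201,206,212,219,226):
    hit=ctrl.move_l([554,181,z],vel=25,threshold=20); s=st(f"{z} {hit}"); print("   tq",np.round(s["wrist_torque"],2))
    if hit: break
ctrl.hold(.4)
S=save("scene","up_s"); cv2.imwrite("pics/up_c.png",cv2.resize(S[130:270,245:355],None,fx=4.2,fy=4.2,interpolation=cv2.INTER_CUBIC)[:,:,::-1])
E
```

```text
level t 21.67 pos [553.9 180.9 190.8] F [0.9 2.3 0.1] w 20.1 gf 113.5
   tq [ 0.28 -0.4   0.06]
194 False t 21.93 pos [553.2 180.5 193. ] F [ 2.5 -0.4 -3.3] w 20.2 gf 113.1
   tq [-0.01 -0.32  0.05]
197 False t 22.2 pos [553.5 180.9 196.7] F [-0.7 -0.  -4.8] w 20.4 gf 113.1
   tq [-0.   -0.12  0.02]
201 False t 22.51 pos [553.8 181.1 201.3] F [ 0.6  0.2 -4.7] w 20.3 gf 113.1
   tq [ 0.03 -0.01 -0.01]
206 False t 22.86 pos [554.1 181.1 206.4] F [ 0.3  1.  -3.3] w 20.3 gf 113.1
   tq [-0.01  0.01  0.05]
212 False t 23.25 pos [554.2 181.  212.4] F [ 0.8  0.1 -4.2] w 20.4 gf 113.1
   tq [-0.03 -0.05  0.04]
219 False t 23.68 pos [554.2 181.  219.3] F [ 0.1 -0.7 -4.4] w 20.2 gf 113.1
   tq [ 0.02 -0.04  0.04]
226 False t 24.12 pos [554.2 181.  226.4] F [-0.3  0.3 -4.5] w 20.2 gf 113.1
   tq [0.01 0.03 0.01]
```

View pics/up_c.png

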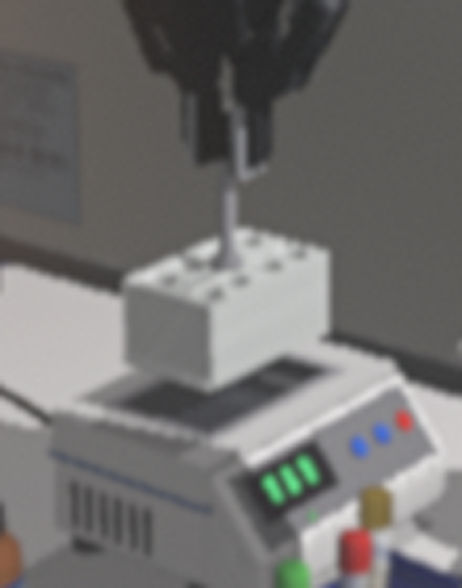

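The block hangs clear of the well (bottom front corner at crop (208,388)), weight 4.5 N. Check level by fitting its faces in the depth image.

```bash
python3 - <<'E'
from h import *
np.set_printoptions(precision=2,suppress=True)
p,d=optics.grab_frame("scene");c=P["scene"]
v,u=np.nonzero(d>0);k=np.linalg.solve(c["mtx"],np.c_[u,v,np.ones(len(u))].T)*d[v,u];X=(c["R"].T@(k-np.array(c["t"])[:,None])).T
B=X[(abs(X[:,0]-554)<40)&(abs(X[:,1]-181)<62)&(X[:,2]>95)&(X[:,2]<165)]
print(len(B),B.min(0),B.max(0),np.histogram(B[:,2],bins=14,range=(95,165))[0])
t=B[(B[:,2]>138)&(np.hypot(B[:,0]-554,B[:,1]-181)>14)]
for i in range(4):
    A=np.c_[t[:,:2]-[554,181],np.ones(len(t))];s=np.linalg.lstsq(A,t[:,2],rcond=None)[0];r=t[:,2]-A@s;t=t[abs(r)<max(2,2*np.median(abs(r)))]
print("top plane slope deg x,y",np.degrees(s[:2]),"z0",s[2],len(t),r.std())
def proj(n,X):
    k=c["mtx"]@(c["R"]@X+c["t"]);return k[:2]/k[2]
for th in(-.05,0,.05):
    o=[]
    for q in((-29,50,45),(-29,50,0),(-29,-50,45),(29,50,45)):
        y,z=q[1],q[2]-115; o.append((proj("scene",np.array([554+q[0],181+y*np.cos(th)+z*np.sin(th),220+z*np.cos(th)-y*np.sin(th)]))-[245,130])*4.2)
    print(th,np.array(o).round(0).tolist())
st()
E
```

```text
1398 [520.9 129.7 101.3] [585.84 234.58 164.63] [  0  56 118 109  95 109 111 101 104 175 378  23   9  10]
top plane slope deg x,y [ 0.72 -0.37] z0 146.66840161085477 346 1.214312364599255
-0.05 [[204.0, 300.0], [202.0, 386.0], [323.0, 251.0], [113.0, 274.0]]
0 [[208.0, 303.0], [209.0, 387.0], [327.0, 245.0], [118.0, 276.0]]
0.05 [[213.0, 305.0], [216.0, 387.0], [331.0, 238.0], [122.0, 279.0]]
 t 24.62 pos [554.  181.  225.9] F [ 0.1  0.4 -4.3] w 20.0 gf 113.1
```

```bash
python3 - <<'E'
from h import *
print(ctrl.finish_job())
E
```

```text
the job is handed in; nothing more can be done
None
```

The job is handed in at about 25 s: the red-stoppered tube stands in a free middle hole of the rack, and the block was rocked free one end at a time and is held still over its well, about 22 mm above the rim and within 1° of level.

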